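Consolidate specimen jars and stack the emptied tray

TASK

The jars are spread over two part-filled three-pocket trays: gather them upright in the tray held in the dark steel carrier frame, one jar set gently in each pocket, so that it is full. Then take the emptied loose tray and set it gently, nested squarely, on top of the pile of empty trays. Do not knock a jar over, and leave everything else on the bench where it is.

Things in the scene. Friction and masses are not known exactly. Their poses are not given: they have to be found in the camera images.
- carrier: fixed light-grey tray in a dark steel frame (190 x 78 x 18 mm, wire loop at each short end, 218 overall). Origin: under its centre, on the bench; x along the pocket row, z up. Tray 172 x 60 mm, rim 34 mm above the bench, dividers 27. Pockets 52 mm square, centres x = -56, 0, +56 (y = 0), floors 11 mm above the bench. One end pocket starts with a jar, the other two empty
- tray_mid (a point): centre (17 mm up) of the loose light-grey tray, 172 (x) x 60 (y) x 34 mm, 160 g, on the bench, two jars in it; pockets as the carrier's. Outer walls vertical from 8 mm up; empty, grip it across the 60 mm width at mid-length. Rounded foot ring below, 159 x 47 x 8 mm, nests in the rim of a tray beneath (opening 164 x 52), either way round
- pile: fixed pile of two empty trays of the same kind, nested; 172 x 60 mm, top rim 61 mm above the bench. Origin: centre of its underside on the bench, x along the trays' length, z up. A tray nested on top has its underside 54 mm and its centre 71 mm above the bench, its x axis along the pile's (either way round)
- jar_a_mid (a point): one of three identical loose jars: upright cylinder, 44 mm diameter, 90 mm tall, white with a black cap (top 22 mm, same diameter), about 110 g. The point is its centre, 45 mm above its base; z runs up it. In a pocket its centre is 56 mm above the bench and it stands 67 mm clear of the rim. Which jar is in which pocket varies
- jar_b_mid (a point): one of three identical loose jars: upright cylinder, 44 mm diameter, 90 mm tall, white with a black cap (top 22 mm, same diameter), about 110 g. The point is its centre, 45 mm above its base; z runs up it. In a pocket its centre is 56 mm above the bench and it stands 67 mm clear of the rim. Which jar is in which pocket varies
- jar_c_mid (a point): one of three identical loose jars: upright cylinder, 44 mm diameter, 90 mm tall, white with a black cap (top 22 mm, same diameter), about 110 g. The point is its centre, 45 mm above its base; z runs up it. In a pocket its centre is 56 mm above the bench and it stands 67 mm clear of the rim. Which jar is in which pocket varies
- dishes: bystander: stack of three white culture dishes, 90 mm diameter, 43 mm high; origin under its centre
- tip_box: bystander: closed pipette tip box, 113 x 78 x 54 mm, black with a white lid; origin under its centre
- timer: bystander: round grey bench timer, 60 mm diameter, 32 mm high; origin under its centre
- slide_box: bystander: small black slide box, 50 x 35 x 28 mm; origin under its centre

How it is judged:
On the way, in this order (a step that is already met when the one before it is completed fails the run):
1. all three jars stand upright on the pocket floors of the carrier's tray, one in each pocket (x of jar_a_mid in the frame of carrier between -0.063 and 0.063 m and y of jar_a_mid in the frame of carrier between -0.007 and 0.007 m and z of jar_a_mid in the frame of carrier between 0.053 and 0.059 m and angle between each of jar_a_mid, jar_b_mid, jar_c_mid's own z axis and vertical below 0.08 rad and linear speed of each of jar_a, jar_b, jar_c below 0.03 m/s and x of jar_b_mid in the frame of carrier between -0.063 and 0.063 m and y of jar_b_mid in the frame of carrier between -0.007 and 0.007 m and z of jar_b_mid in the frame of carrier between 0.053 and 0.059 m and x of jar_c_mid in the frame of carrier between -0.063 and 0.063 m and y of jar_c_mid in the frame of carrier between -0.007 and 0.007 m and z of jar_c_mid in the frame of carrier between 0.053 and 0.059 m), for 0.2 s.
2. the emptied tray is nested on top of the pile (horizontal distance between tray_mid and pile below 0.006 m and z of tray_mid in the frame of pile between 0.068 and 0.074 m and angle between the x axis of tray_mid and the x axis of pile, either way round below 0.09 rad and angle between tray_mid's own z axis and vertical below 0.04 rad and linear speed of tray below 0.03 m/s), for 0.2 s.
At the end, for the whole second after the job is handed in: All three jars rest in the carrier's three pockets: upright within 0.08 rad, centre height within 3 mm of seated, within 7 mm of the pockets' centre line. The emptied tray rests nested on the pile: within 6 mm of centre, 3 mm of height, 0.04 rad of level, 0.09 rad of the pile's length (all of step 1 and all of step 2); the robot touches nothing.
It fails at once if a jar is tipped over (more than 0.6 rad) (angle between any of jar_a_mid, jar_b_mid, jar_c_mid's own z axis and vertical above 0.6 rad).
It fails at once if a jar is dropped into the carrier, or the tray onto the pile, instead of being set down (over 0.7 m/s there) ((x of jar_a_mid in the frame of carrier between -0.08 and 0.08 m and y of jar_a_mid in the frame of carrier between -0.03 and 0.03 m and z of jar_a_mid in the frame of carrier below 0.075 m and linear speed of jar_a above 0.7 m/s) or (x of jar_b_mid in the frame of carrier between -0.08 and 0.08 m and y of jar_b_mid in the frame of carrier between -0.03 and 0.03 m and z of jar_b_mid in the frame of carrier below 0.075 m and linear speed of jar_b above 0.7 m/s) or (x of jar_c_mid in the frame of carrier between -0.08 and 0.08 m and y of jar_c_mid in the frame of carrier between -0.03 and 0.03 m and z of jar_c_mid in the frame of carrier below 0.075 m and linear speed of jar_c above 0.7 m/s) or (horizontal distance between tray_mid and pile below 0.04 m and z of tray_mid in the frame of pile below 0.09 m and linear speed of tray above 0.7 m/s)).
It fails at once if a bystander is moved by more than 25 mm (distance of any of dishes, tip_box, timer, slide_box from where it was at the start of the episode above 0.025 m).
It also fails if it takes over 70 s, if anything falls off the work surface, if the arm or the gripper's body presses on something with over 40 N, if the wrist force passes 120 N, or if a joint passes its speed limit or range.

ROBOT

A 7-joint arm with a two-finger parallel gripper is mounted at the origin on the work surface. World frame = base frame: x ahead of the robot, y to its left, z up, the work surface at z = 0. Lengths are in m, angles in rad, forces in N, time in s.
With the tool pointing down it reaches from about 0.4 to 0.85 m from the base axis. Payload 4.5 kg.
Tool frame: the origin (TCP) lies between the finger pads; the fingertips stand 11 mm ahead of it and the grasp point (between the pads) lies 8 mm behind it (r.nose_length is the distance from the TCP to the fingertips, in m); z points along the fingers, y is the line along which they close (so a half turn about z gives the same grasp; the last joint's range is limited). The gripper opens to 88 mm and grips with 3 to 60 N. Pads are 18 mm wide; open, the fingers measure 123 mm over their backs; the gripper's body (75 mm by 187 mm) begins 45 mm behind the grasp point.
Start: joints at [1.264, 0.689, -0.195, 1.565, 0.157, 0.902, -0.215], TCP at [0.209, -0.589, 0.25] pointing down, gripper open.
Joint ranges: [-3.01, 3.01], [-0.46, 2.08], [-1.47, 1.51], [0.13, 2.56], [-1, 4.14], [0.04, 2.09], [-2.66, 2.66]. Speed limits (rad/s): [2.57, 2.57, 3.14, 3.14, 3.14, 3.14, 3.14].

INTERFACE

Orientations are given as a unit quaternion [x, y, z, w].
In Python, from plant import get_state, snapshot, camera_model, r gives the robot as it stands.
- The arm moves only by the shell command python3 -m inch 'ROWS' [FORCE]. ROWS is text: rows parted by semicolons, each of 7 numbers parted by spaces: the opening, from -1 (shut) to 1 (fully open), then the shift along the tool's x, y, z in m, then the turn, a rotation vector about the tool's x, y, z in rad. A call has 1 to 20 rows; each row shifts and turns the commanded pose from where the row before left it, along the tool's axes as they then stand; what a row does not reach is not made up. A row lasts 1/12 s, in which the tool goes at most 41.7 mm and 7.16 degrees, less where a joint would pass 70% of its speed; a pose out of reach is approached as far as the arm can. A call is refused whole if a number of a shift passes 0.0417 or a number of a turn 0.125, either way. A call with a gripper value outside its range is refused whole. The fingers move at their own pace and stop on an object; FORCE is the grip in N (left out, the last holds). Time passes only in rows, so rows that do not move let the fingers close. It gives the time, the measured TCP pose, the force, the opening and the grip force at its end, in the units of the state.
- get_state(): the state, without advancing time (a new reading comes with each control period).
- snapshot(name): name is "side" or "top"; returns (picture, depth): 400x640x3 uint8, red, green, blue; 400x640 float32, m along the optical axis (not along the pixel's ray), 0 where there is no reading.
- camera_model(name): a dict with "intrinsics" (3x3 intrinsics, pixels), "dist" ([k1, k2, p1, p2, k3] as OpenCV has them; the pictures are not rectified), "view" (4x4, takes a point from world to camera coordinates). Camera axes: x right, y down, z forward; pixel columns grow to the right and rows downward; lengths in m; the calibration is good to about 2 mm. A picture is of the moment at which its call begins. camera_model takes no time and is no camera call.
- r.finish_job(): hands the job in; it is judged then, once.
The state is a dict: "clock": time; "q": joint angles; "qd": joint speeds; "joint_torque": joint torques, N m; "tool_pos": TCP position; "eef_rot": TCP orientation; "contact_force": force on the tool from outside, world axes, zero at the start; "moment": the same for the moment, N m; "opening": opening from 0.0 (shut) to 1.0 (fully open); "finger_force": force on a finger pad.
Only numpy, scipy, OpenCV 4.12 (cv2) and the standard library are available. Lean on these libraries where they do the work, as an engineer would, in place of code of your own. Each camera call takes 0.05 s, during which the arm holds its last target. There are 200 camera calls.

## Working session

There is one attempt and no reset: what is moved stays moved. The work goes in short steps, Python scripts to look and compute and a shell command to move; the robot and the scene stay as the last step left them, time stands still between calls to the robot, and variables do not carry over. Pictures are saved under pics/ and viewed, at most 10 in all, crops included, and the job is handed in when it is done.

```bash
mkdir -p pics; ls; python3 - <<'E'
from plant import *
import cv2,numpy as np
for n in("top","side"):
    p,d=snapshot(n);cv2.imwrite(f"pics/{n}0.png",p[:,:,::-1]);np.save(f"pics/{n}0.npy",d)
    c=camera_model(n);print(n,c["intrinsics"],c["dist"],np.linalg.inv(c["view"]).round(3))
s=get_state();print(s["tool_pos"],s["eef_rot"],s["opening"],s["clock"],r.nose_length)
E
```

```text
pics
top [[454.74304639   0.         331.45448346]
 [  0.         454.74304639 202.74792826]
 [  0.           0.           1.        ]] [-0.05834775  0.          0.          0.          0.        ] [[ 0.012 -0.981  0.193  0.335]
 [-0.999 -0.018 -0.033  0.006]
 [ 0.036 -0.192 -0.981  1.037]
 [ 0.     0.     0.     1.   ]]
side [[368.14572169   0.         319.54218022]
 [  0.         368.14572169 194.94849762]
 [  0.           0.           1.        ]] [-0.05114174  0.          0.          0.          0.        ] [[ 0.999 -0.016  0.045  0.506]
 [-0.047 -0.559  0.828 -0.697]
 [ 0.012 -0.829 -0.559  0.542]
 [ 0.     0.     0.     1.   ]]
[ 0.20866793 -0.58858431  0.24899409] [ 9.85511752e-01  1.69605288e-01 -1.97447177e-04 -7.70919873e-04] 1.0003293318697437 0.1 0.011
```

View pics/top0.png

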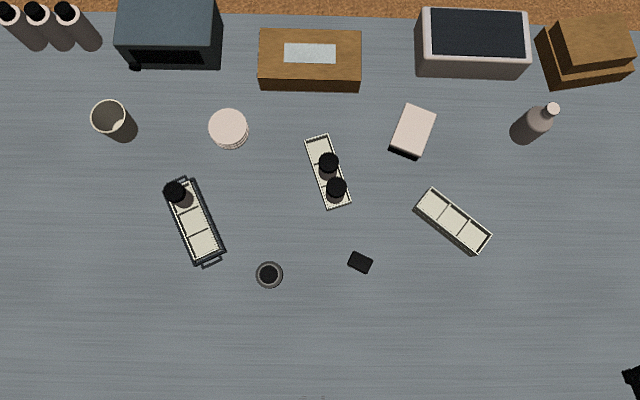

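View pics/side0.png

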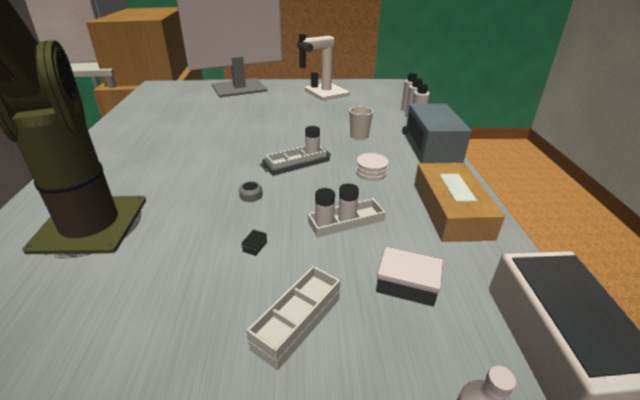

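The top view shows the carrier at about (195,220) with a jar in its far pocket at (175,190). The loose tray is at (328,172) with jars at (328,162) and (336,188), and the pile is at (452,221). In the side view the same objects are at (297,157), (346,216) and (297,312), with the black slide box and the timer nearby.

```bash
cat > h.py <<'E'
import cv2,numpy as np
from plant import snapshot,camera_model,get_state
def rays(n,px):
    c=camera_model(n);u=cv2.undistortPoints(np.float64(px).reshape(-1,1,2),c["intrinsics"],np.float64(c["dist"])).reshape(-1,2)
    T=np.linalg.inv(c["view"]);return T,np.c_[u,np.ones(len(u))]
def plane(n,px,z):
    T,u=rays(n,px);d=u@T[:3,:3].T;o=T[:3,3];return o+d*((z-o[2])/d[:,2])[:,None]
def cloud(n,d):
    h,w=d.shape;g=np.stack(np.meshgrid(np.arange(w),np.arange(h)),-1).reshape(-1,2)
    T,u=rays(n,g);P=(u*d.reshape(-1,1))@T[:3,:3].T+T[:3,3];P[d.reshape(-1)==0]=np.nan;return P.reshape(h,w,3)
E
python3 - <<'E'
from h import *
p=cv2.imread("pics/top0.png");d=np.load("pics/top0.npy");C=cloud("top",d)
hsv=cv2.cvtColor(p,cv2.COLOR_BGR2HSV)
for name,(x0,x1,y0,y1),zr in(("car",(155,232,170,275),.034),("tray",(300,356,130,215),.034),("pile",(408,498,182,260),.061)):
    sl=(slice(y0,y1),slice(x0,x1));P=C[sl].reshape(-1,3)
    q=p[sl].reshape(-1,3).astype(int);cream=(q.min(1)>130)&(q[:,2]-q[:,0]>2)
    k=np.abs(P[:,2]-zr)<.005
    a=cv2.minAreaRect(np.float32(P[k&cream][:,:2]*1000));print(name,"depth",k.sum(),a, np.nanmedian(P[k][:,2]))
    m=np.zeros(p.shape[:2],np.uint8);m[sl]=cream.reshape(y1-y0,-1)*255
    cs,_=cv2.findContours(cv2.morphologyEx(m,cv2.MORPH_CLOSE,np.ones((5,5))),0,2);c=np.vstack([c for c in cs if cv2.contourArea(c)>40])
    print(" hull",cv2.minAreaRect(np.float32(plane("top",c,zr)[:,:2]*1000)))
    k=(P[:,2]>.085)&(P[:,2]<.12)
    if k.sum()>30:
        mm=np.zeros(p.shape[:2],np.uint8);mm[sl]=k.reshape(y1-y0,-1)*255
        cs,_=cv2.findContours(mm,0,2)
        for c in cs:
            if cv2.contourArea(c)<40: continue
            (cx,cy),_=cv2.minEnclosingCircle(np.float32(plane("top",c,.101)[:,:2]*1000));print(" jar",cx,cy,_)
print(np.nanmedian(C[300:340,300:400,2]))
E
```

```text
car depth 414 ((489.6929931640625, 284.02215576171875), (171.5400390625, 60.17140579223633), 26.71832847595215) 0.03330491275316805
 hull ((489.532470703125, 283.8716125488281), (171.4384765625, 59.616111755371094), 26.719589233398438)
 jar 536.6608276367188 307.190185546875 25.025897979736328
tray depth 376 ((609.93798828125, -16.587493896484375), (172.5729217529297, 59.577392578125), 19.074928283691406) 0.033659551950598665
 hull ((609.5906982421875, -16.669479370117188), (171.44696044921875, 59.445777893066406), 19.319772720336914)
 jar 554.59423828125 -34.082725524902344 23.06085968017578
 jar 608.12451171875 -16.68340492248535 23.847793579101562
pile depth 483 ((494.2491760253906, -298.14056396484375), (171.83140563964844, 60.93869400024414), 51.72492599487305) 0.06064830241188435
 hull ((494.2882080078125, -298.2303161621094), (171.74951171875, 60.37358093261719), 51.628814697265625)
0.00024130415777023906
```

```bash
python3 -m inch '1 .01 -.008 0 0 0 0;1 .02 -.016 0 0 0 0;1 .0301 -.0239 0 0 0 0;1 .0301 -.0239 0 0 0 0;1 .0301 -.0239 0 0 0 0;1 .0301 -.0239 0 0 0 0;1 .0301 -.0239 0 0 0 0;1 .0301 -.0239 0 0 0 0;1 .0301 -.0239 0 0 0 0;1 .0301 -.0239 0 0 0 0;1 .0301 -.0239 0 0 0 0;1 .0301 -.0239 0 0 0 0;1 .0301 -.0239 0 0 0 0;1 .0301 -.0239 0 0 0 0;1 .0301 -.0239 0 0 0 0;1 .0301 -.0239 0 0 0 0;1 .0301 -.0239 0 0 0 0;1 .02 -.016 0 0 0 0;1 .01 -.008 0 0 0 0;1 0 0 0 0 0 0' 20
cat >> h.py <<'E'
def go(x,y,z,th):
    "remaining shift in tool axes (m) and turn about tool z (rad) to world target, th = tool x heading deg"
    s=get_state();q=s["eef_rot"];from scipy.spatial.transform import Rotation as R
    M=R.from_quat(q).as_matrix();h=np.degrees(np.arctan2(M[1,0],M[0,0]))
    print("shift",(M.T@(np.array([x,y,z])-s["tool_pos"])).round(4),"turn",np.radians(h-th).round(4),"head",h.round(2),"tilt",M[:2,2].round(4),"pos",s["tool_pos"].round(4),"t",s["clock"],"op",s["opening"],"f",s["finger_force"],np.round(s["contact_force"],1))
E
python3 -c "
from h import *
go(.5555,-.0345,.062,19.2)"
```

```text
clock: 1.77
tool_pos: [0.5562, -0.0316, 0.2494]
eef_rot: [0.985, 0.172, 0.0, -0.001]
contact_force: [0.0, -0.7, 0.9]
opening: 1.001
finger_force: 0.0
shift [-0.0019  0.0027  0.1874] turn 0.0109 head 19.83 tilt [0.0006 0.0017] pos [ 0.5562 -0.0316  0.2494] t 1.7667 op 1.0013072477957217 f 0.0 [ 0.  -0.7  0.9]
```

```bash
python3 -m inch '1 -.001 .0015 .02 0 0 .0109;1 -.0009 .0012 .035 0 0 0;1 0 0 .04 0 0 0;1 0 0 .04 0 0 0;1 0 0 .03 0 0 0;1 0 0 .015 0 0 0;1 0 0 .0074 0 0 0;1 0 0 0 0 0 0;-1 0 0 0 0 0 0;-1 0 0 0 0 0 0;-1 0 0 0 0 0 0;-1 0 0 0 0 0 0;-1 0 0 0 0 0 0;-1 0 0 0 0 0 0;-1 0 0 0 0 0 0;-1 0 0 0 0 0 0' 20
python3 -c "
from h import *
go(.5555,-.0345,.062,19.2)"
```

```text
clock: 3.1
tool_pos: [0.5543, -0.0376, 0.0626]
eef_rot: [0.986, 0.164, 0.0, -0.0]
contact_force: [-0.8, 0.8, 2.6]
opening: 0.495
finger_force: 20.0
shift [ 0.0021 -0.0026  0.0006] turn -0.0047 head 18.93 tilt [0.0003 0.0005] pos [ 0.5543 -0.0376  0.0626] t 3.1 op 0.4949244488383133 f 19.99197449767962 [-0.8  0.8  2.6]
```

```bash
python3 -m inch '-1 0 0 -.008 0 0 0;-1 0 0 -.015 0 0 0;-1 0 0 -.025 0 0 0;-1 0 0 -.035 0 0 0;-1 0 0 -.035 0 0 -.03;-1 0 0 -.025 0 0 -.045;-1 0 0 -.015 0 0 -.035;-1 0 0 -.005 0 0 -.025;-1 0 0 0 0 0 0;-1 0 0 0 0 0 0;-1 0 0 0 0 0 0'
python3 -c "
from h import *
go(.4896,.284,.225,26.7)"
```

```text
clock: 4.02
tool_pos: [0.5532, -0.0383, 0.2239]
eef_rot: [0.973, 0.23, -0.002, -0.0]
contact_force: [0.8, 1.5, -1.6]
opening: 0.495
finger_force: 20.0
shift [ 0.0875 -0.3166 -0.001 ] turn -0.0018 head 26.6 tilt [-0.003  -0.0002] pos [ 0.5532 -0.0383  0.2239] t 4.0167 op 0.49466575954493897 f 19.992021722719073 [ 0.8  1.5 -1.6]
```

```bash
python3 -m inch '-1 .0023 -.0082 0 0 0 0;-1 .0054 -.0196 0 0 0 0;-1 .009 -.0326 0 0 0 0;-1 .009 -.0326 0 0 0 0;-1 .009 -.0326 0 0 0 0;-1 .009 -.0326 0 0 0 0;-1 .009 -.0326 0 0 0 0;-1 .009 -.0326 0 0 0 0;-1 .009 -.0326 0 0 0 0;-1 .009 -.0326 0 0 0 0;-1 .0054 -.0196 0 0 0 0;-1 .0023 -.0082 0 0 0 0;-1 0 0 0 0 0 0;-1 0 0 0 0 0 0;-1 0 0 0 0 0 0;-1 0 0 0 0 0 0'
python3 - <<'E'
from h import *
p,d=snapshot("top");cv2.imwrite("pics/t1.png",p[:,:,::-1]);np.save("pics/t1.npy",d)
p,d=snapshot("side");cv2.imwrite("pics/s1.png",p[:,:,::-1]);np.save("pics/s1.npy",d)
cv2.imwrite("pics/v1.png",cv2.resize(p[90:190,220:400,::-1],None,fx=4,fy=4))
go(.4896,.284,.225,26.7)
E
```

```text
clock: 5.35
tool_pos: [0.4912, 0.2813, 0.2251]
eef_rot: [0.974, 0.229, -0.0, 0.001]
contact_force: [-0.2, 0.0, -2.1]
opening: 0.496
finger_force: 20.0
shift [-0.0005 -0.0024  0.0003] turn -0.0039 head 26.48 tilt [ 0.0001 -0.001 ] pos [0.4911 0.282  0.2253] t 5.45 op 0.49365682899760477 f 19.991997436154634 [ 0.2  0.1 -1.7]
```

View pics/v1.png

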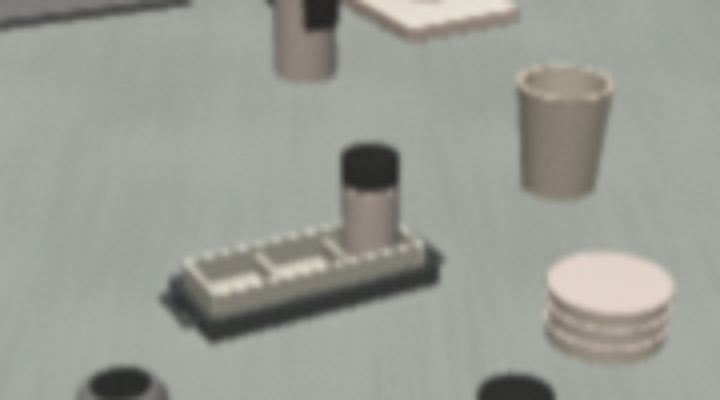

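The held jar hangs upright at crop columns 275–337 with its base near row 78. I'll measure its offset along tool x from those columns.

```bash
python3 - <<'E'
from h import *
s=cv2.cvtColor(cv2.imread("pics/s1.png"),cv2.COLOR_BGR2LAB).astype(float);C=cloud("side",np.load("pics/s1.npy"))
d=np.load("pics/s1.npy")
for r_ in(99,102,105,107):
    row=d[r_,280:315]; k=np.where((row>0)&(row<row.max()-.1))[0]+280
    a,b=k[0]-.5,k[-1]+.5
    # mid-ray meets vertical plane through TCP along tool x
    T,u=rays("side",[[(a+b)/2,r_]]);o=T[:3,3];v=T[:3,:3]@u[0]
    th=np.radians(26.5);n=np.array([np.sin(th),-np.cos(th),0]);t0=np.array([.4911,.282,0])
    P=o+v*(n@(t0-o)/(n@v));ax=np.array([np.cos(th),np.sin(th),0])
    print(r_,a,b,P.round(4),"off along tool x",(ax@(P-t0)).round(4), "width",(b-a)*d[r_,296]/368)
E
```

```text
99 287.5 303.5 [0.4897 0.2813 0.1993] off along tool x -0.0016 width 0.04261676124904467
102 287.5 303.5 [0.4895 0.2812 0.1908] off along tool x -0.0018 width 0.04290529437687086
105 288.5 303.5 [0.4906 0.2818 0.182 ] off along tool x -0.0005 width 0.04028121090453604
107 288.5 303.5 [0.4905 0.2817 0.1763] off along tool x -0.0007 width 0.04050486437652422
```

```bash
python3 -m inch '-1 0 0 .015 0 0 0;-1 0 0 .03 0 0 0;-1 0 0 .03 0 0 0;-1 0 0 .02 0 0 0;-1 0 0 .005 0 0 0;-1 0 0 0 0 0 0;-1 0 0 0 0 0 0;-1 0 0 0 0 0 0;-1 0 0 0 0 0 0'
python3 -c "
from h import *
go(.4898,.2841,.063,26.7)"
```

```text
clock: 6.2
tool_pos: [0.4915, 0.2843, 0.1268]
eef_rot: [0.973, 0.23, 0.001, -0.0]
contact_force: [-0.4, 1.1, -1.6]
opening: 0.496
finger_force: 20.0
shift [-0.0018 -0.0005  0.0638] turn -0.0014 head 26.62 tilt [0.0025 0.0016] pos [0.4915 0.2843 0.1268] t 6.2 op 0.49597665985285083 f 19.992077965289354 [-0.4  1.1 -1.6]
```

```bash
python3 -m inch '-1 -.0008 0 .015 0 0 0;-1 0 0 .015 0 0 0;-1 0 0 .012 0 0 0;-1 0 0 .01 0 0 0;-1 0 0 .006 0 0 0;-1 0 0 .004 0 0 0;-1 0 0 .0015 0 0 0;-1 0 0 0 0 0 0;-1 0 0 0 0 0 0;-1 0 0 0 0 0 0'
python3 -c "
from h import *
go(.4898,.2841,.063,26.7)"
```

```text
clock: 7.03
tool_pos: [0.4897, 0.2836, 0.0625]
eef_rot: [0.973, 0.23, 0.0, -0.0]
contact_force: [-2.1, -0.7, 6.4]
opening: 0.493
finger_force: 20.0
shift [ 0.0003 -0.0004 -0.0005] turn -0.0009 head 26.65 tilt [0.0002 0.0002] pos [0.4897 0.2836 0.0625] t 7.0333 op 0.4930204200273522 f 19.99997366219759 [-2.1 -0.7  6.4]
```

```bash
python3 -m inch '.3 0 0 0 0 0 0;1 0 0 0 0 0 0;1 0 0 0 0 0 0;1 0 0 0 0 0 0;1 0 0 0 0 0 0;1 0 0 -.01 0 0 0;1 0 0 -.03 0 0 0;1 0 0 -.04 0 0 0;1 0 0 -.04 0 0 .03;1 0 0 -.03 0 0 .045;1 0 0 -.01 0 0 .035;1 0 0 0 0 0 .022;1 0 0 0 0 0 0;1 0 0 0 0 0 0'
python3 -c "
from h import *
go(.6085,-.0167,.225,19.2)"
```

```text
clock: 8.2
tool_pos: [0.4887, 0.2828, 0.2203]
eef_rot: [0.986, 0.166, -0.001, 0.001]
contact_force: [0.9, -0.2, -0.4]
opening: 0.997
finger_force: 0.0
shift [ 0.015   0.3223 -0.0044] turn -0.0014 head 19.12 tilt [-0.0026 -0.002 ] pos [0.4887 0.2828 0.2203] t 8.2 op 0.9972129330054978 f 0.0 [ 0.9 -0.2 -0.4]
```

```bash
python3 -m inch '1 .0004 .0083 0 0 0 0;1 .0009 .02 0 0 0 0;1 .0015 .0332 0 0 0 0;1 .0015 .0332 0 0 0 0;1 .0015 .0332 0 0 0 0;1 .0015 .0332 0 0 0 0;1 .0015 .0332 0 0 0 0;1 .0015 .0332 0 0 0 0;1 .0015 .0332 0 0 0 0;1 .0015 .0332 0 0 0 0;1 .0009 .02 0 0 0 0;1 .0004 .0083 0 0 0 0;1 0 0 .02 0 0 0;1 0 0 .03 0 0 0;1 0 0 .02 0 0 0;1 0 0 .005 0 0 0;1 0 0 0 0 0 0;1 0 0 0 0 0 0;1 0 0 0 0 0 0'
python3 -c "
from h import *
p,d=snapshot('top');C=cloud('top',d);cv2.imwrite('pics/t2.png',p[:,:,::-1])
S=C[170:275,155:232].reshape(-1,3);print('carrier tops z',S[(S[:,2]>.08)&(S[:,2]<.12)][:,2].mean())
go(.6085,-.0167,.0625,19.2)"
```

```text
clock: 9.78
tool_pos: [0.6097, -0.0158, 0.148]
eef_rot: [0.986, 0.166, 0.001, 0.0]
contact_force: [1.0, -0.1, 0.7]
opening: 0.999
finger_force: 0.0
carrier tops z 0.0993682438449932
shift [-0.0017  0.0002  0.0856] turn -0.0018 head 19.1 tilt [0.0025 0.0001] pos [ 0.6098 -0.0159  0.1482] t 9.8333 op 0.9998734837186154 f 0.0 [ 0.6 -0.2 -0.4]
```

```bash
python3 -m inch '1 -.001 0 .02 0 0 0;1 0 0 .03 0 0 0;1 0 0 .02 0 0 0;1 0 0 .01 0 0 0;1 0 0 .0055 0 0 0;1 0 0 0 0 0 0;-1 0 0 0 0 0 0;-1 0 0 0 0 0 0;-1 0 0 0 0 0 0;-1 0 0 0 0 0 0;-1 0 0 0 0 0 0;-1 0 0 0 0 0 0;-1 0 0 0 0 0 0;-1 0 0 0 0 0 0' 20
python3 -m inch '-1 0 0 -.008 0 0 0;-1 0 0 -.015 0 0 0;-1 0 0 -.025 0 0 0;-1 0 0 -.035 0 0 0;-1 0 0 -.035 0 0 -.03;-1 0 0 -.025 0 0 -.045;-1 0 0 -.015 0 0 -.035;-1 0 0 -.005 0 0 -.02;-1 0 0 0 0 0 0;-1 0 0 0 0 0 0;-1 0 0 0 0 0 0;-1 0 0 0 0 0 0'
python3 -c "
from h import *
go(.4396,.2588,.225,26.7)"
```

```text
clock: 11.0
tool_pos: [0.6081, -0.0166, 0.0615]
eef_rot: [0.986, 0.166, 0.0, 0.0]
contact_force: [0.6, -1.0, 1.6]
opening: 0.493
finger_force: 20.0
clock: 12.0
tool_pos: [0.607, -0.0166, 0.2227]
eef_rot: [0.973, 0.229, -0.002, -0.0]
contact_force: [0.2, -0.0, -0.3]
opening: 0.494
finger_force: 20.0
shift [-0.0269 -0.3211 -0.0018] turn -0.0034 head 26.51 tilt [-0.0031 -0.0002] pos [ 0.607  -0.0166  0.2227] t 12.0 op 0.4939067210255627 f 19.99008994549513 [ 0.2 -0.  -0.3]
```

```bash
python3 -m inch '-1 -.0007 -.0083 0 0 0 -.0034;-1 -.0017 -.0199 0 0 0 0;-1 -.0028 -.0331 0 0 0 0;-1 -.0028 -.0331 0 0 0 0;-1 -.0028 -.0331 0 0 0 0;-1 -.0028 -.0331 0 0 0 0;-1 -.0028 -.0331 0 0 0 0;-1 -.0028 -.0331 0 0 0 0;-1 -.0028 -.0331 0 0 0 0;-1 -.0028 -.0331 0 0 0 0;-1 -.0017 -.0199 0 0 0 0;-1 -.0007 -.0083 0 0 0 0;-1 0 0 0 0 0 0;-1 0 0 0 0 0 0;-1 0 0 0 0 0 0;-1 0 0 0 0 0 0;-1 0 0 0 0 0 0;-1 0 0 0 0 0 0'
cat > m.py <<'E'
from h import *
s=get_state();t0=s["tool_pos"];th=np.radians(26.6)
p,d=snapshot("side");cv2.imwrite("pics/s3.png",p[:,:,::-1])
c=camera_model("side")
px=[cv2.projectPoints(np.array([[t0[0],t0[1],t0[2]+z]]),cv2.Rodrigues(c["view"][:3,:3])[0],c["view"][:3,3],c["intrinsics"],np.float64(c["dist"]))[0].ravel() for z in(-.03,-.038,-.045)]
for u,v in px:
    v=int(round(v));c0=int(u)-20;row=d[v,c0:c0+40];k=np.where((row>0)&(row<d[v,int(u)]+.06))[0]+c0;a,b=k[0]-.5,k[-1]+.5
    T,w=rays("side",[[(a+b)/2,v]]);o=T[:3,3];e=T[:3,:3]@w[0];n=np.array([np.sin(th),-np.cos(th),0])
    P=o+e*(n@(t0-o)/(n@e));print("off",(np.array([np.cos(th),np.sin(th),0])@(P-t0)).round(4),"w",((b-a)*d[v,int(u)]/368).round(4))
go(.4396,.2588,.0625,26.7)
E
python3 m.py
```

```text
clock: 13.5
tool_pos: [0.4398, 0.2571, 0.2243]
eef_rot: [0.973, 0.23, 0.0, 0.0]
contact_force: [0.2, -0.4, -0.6]
opening: 0.492
finger_force: 20.0
off -0.001 w 0.0417
off -0.0014 w 0.0419
off -0.0017 w 0.0421
shift [ 0.0006 -0.0014  0.1618] turn -0.0012 head 26.63 tilt [ 0.0001 -0.0003] pos [0.4397 0.2573 0.2243] t 13.55 op 0.48999939676577786 f 19.990229811519384 [ 0.4 -0.6 -1.1]
```

```bash
python3 -m inch '-1 .0015 -.0008 .015 0 0 0;-1 0 0 .03 0 0 0;-1 0 0 .03 0 0 0;-1 0 0 .02 0 0 0;-1 0 0 .005 0 0 0;-1 0 0 0 0 0 0;-1 0 0 0 0 0 0;-1 0 0 0 0 0 0;-1 0 0 0 0 0 0'
python3 -c "
from h import *
go(.4408,.2594,.0625,26.7)"
```

```text
clock: 14.3
tool_pos: [0.4411, 0.26, 0.1256]
eef_rot: [0.973, 0.231, 0.001, -0.0]
contact_force: [0.4, -0.4, -1.7]
opening: 0.495
finger_force: 20.0
shift [-0.0007  0.0004  0.0631] turn 0.0 head 26.7 tilt [0.0023 0.0015] pos [0.4411 0.26   0.1256] t 14.3 op 0.49538682845196413 f 19.990219005849212 [ 0.4 -0.4 -1.7]
```

```bash
python3 -m inch '-1 0 0 .015 0 0 0;-1 0 0 .015 0 0 0;-1 0 0 .012 0 0 0;-1 0 0 .01 0 0 0;-1 0 0 .006 0 0 0;-1 0 0 .004 0 0 0;-1 0 0 .0015 0 0 0;-1 0 0 0 0 0 0;-1 0 0 0 0 0 0;-1 0 0 0 0 0 0'
python3 -c "
from h import *
go(.4408,.2594,.062,26.7)"
```

```text
clock: 15.13
tool_pos: [0.4405, 0.2597, 0.0614]
eef_rot: [0.973, 0.231, 0.0, -0.0]
contact_force: [-1.1, -0.7, 4.0]
opening: 0.493
finger_force: 20.0
shift [ 0.0002  0.0004 -0.0006] turn 0.0003 head 26.72 tilt [0.0008 0.0005] pos [0.4405 0.2597 0.0614] t 15.1333 op 0.4931549466893033 f 19.989554090425372 [-1.1 -0.7  4. ]
```

```bash
python3 -m inch '.3 0 0 0 0 0 0;1 0 0 0 0 0 0;1 0 0 0 0 0 0;1 0 0 0 0 0 0;1 0 0 0 0 0 0;1 0 0 -.01 0 0 0;1 0 0 -.03 0 0 0;1 0 0 -.04 0 0 0;1 0 0 -.04 0 0 .03;1 0 0 -.03 0 0 .045;1 0 0 -.01 0 0 .035;1 0 0 0 0 0 .021;1 0 0 0 0 0 0;1 0 0 0 0 0 0'
python3 - <<'E'
from h import *
p,d=snapshot("top");C=cloud("top",d)
q=p[125:220,295:365].reshape(-1,3).astype(int);P=C[125:220,295:365].reshape(-1,3)
k=(np.abs(P[:,2]-.034)<.005)&(q.min(1)>130)
print(cv2.minAreaRect(np.float32(P[k][:,:2]*1000)))
s,_=snapshot("side");cv2.imwrite("pics/v2.png",np.hstack([cv2.resize(p[160:280,140:260,::-1],(390,390)),cv2.resize(s[100:190,230:350,::-1],(400,390))]))
go(.6097,-.0166,.225,19.2)
E
```

```text
clock: 16.3
tool_pos: [0.4393, 0.2589, 0.2195]
eef_rot: [0.986, 0.167, -0.001, 0.001]
contact_force: [0.0, 0.2, 0.6]
opening: 1.002
finger_force: 0.0
((609.6907958984375, -16.47618865966797), (173.2830352783203, 60.00285720825195), 19.21149253845215)
shift [ 0.07    0.3163 -0.0058] turn 0.001 head 19.26 tilt [-0.003  -0.0022] pos [0.4392 0.2589 0.2191] t 16.4 op 1.0008564640413353 f 0.0 [ 0.   0.6 -0.1]
```

View pics/v2.png

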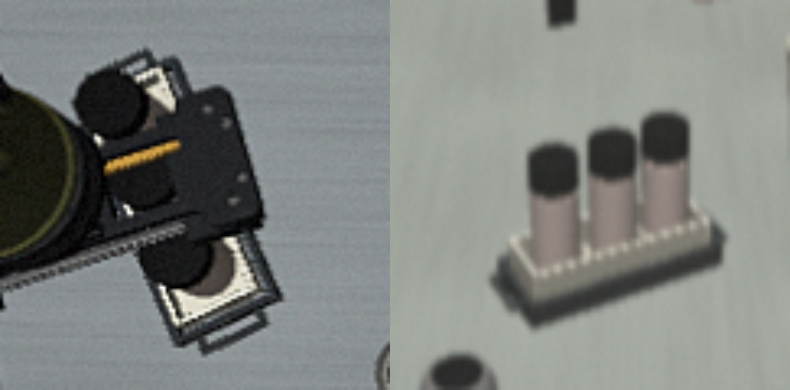

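All three jars stand upright, one in each carrier pocket (side crop, caps at about (553,170), (612,152) and (665,138)). The loose tray is empty and hasn't moved.

```bash
python3 -m inch '1 .0018 .0082 0 0 0 0;1 .0043 .0196 0 0 0 0;1 .0072 .0326 0 0 0 0;1 .0072 .0326 0 0 0 0;1 .0072 .0326 0 0 0 0;1 .0072 .0326 0 0 0 0;1 .0072 .0326 0 0 0 0;1 .0072 .0326 0 0 0 0;1 .0072 .0326 0 0 0 0;1 .0072 .0326 0 0 0 0;1 .0043 .0196 0 0 0 0;1 .0018 .0082 0 0 0 0;1 0 0 .02 0 0 0;1 0 0 .04 0 0 0;1 0 0 .04 0 0 0;1 0 0 .02 0 0 0;1 0 0 .005 0 0 0;1 0 0 0 0 0 0;1 0 0 0 0 0 0;1 0 0 0 0 0 0'
python3 -c "
from h import *
go(.6097,-.0166,.02,19.2)"
```

```text
clock: 18.07
tool_pos: [0.6115, -0.0159, 0.0976]
eef_rot: [0.986, 0.167, 0.002, 0.0]
contact_force: [-0.4, 0.1, 1.4]
opening: 1.003
finger_force: 0.0
shift [-0.0022 -0.0001  0.0776] turn 0.0005 head 19.23 tilt [0.0032 0.0003] pos [ 0.6115 -0.0159  0.0976] t 18.0667 op 1.0027643389775915 f 0.0 [-0.4  0.1  1.4]
```

```bash
python3 -m inch '1 -.0012 0 .02 0 0 0;1 0 0 .025 0 0 0;1 0 0 .017 0 0 0;1 0 0 .01 0 0 0;1 0 0 .0055 0 0 0;1 0 0 0 0 0 0;1 0 0 0 0 0 0;-1 0 0 0 0 0 0;-1 0 0 0 0 0 0;-1 0 0 0 0 0 0;-1 0 0 0 0 0 0;-1 0 0 0 0 0 0;-1 0 0 0 0 0 0;-1 0 0 0 0 0 0' 30
python3 -c "
from h import *
go(.6097,-.0166,.02,19.2)"
```

```text
clock: 19.23
tool_pos: [0.6093, -0.0166, 0.0187]
eef_rot: [0.986, 0.167, 0.0, 0.0]
contact_force: [-0.7, -0.0, 4.1]
opening: 0.682
finger_force: 30.0
shift [ 0.0003  0.0001 -0.0013] turn 0.0002 head 19.21 tilt [0.0006 0.    ] pos [ 0.6093 -0.0166  0.0187] t 19.2333 op 0.681567787214811 f 29.99979078769684 [-0.7 -0.   4.1]
```

```bash
python3 -m inch '-1 0 0 -.006 0 0 0;-1 0 0 -.012 0 0 0;-1 0 0 -.025 0 0 0;-1 0 0 -.035 0 0 0;-1 0 0 -.035 0 0 -.03;-1 0 0 -.025 0 0 -.06;-1 0 0 -.015 0 0 -.075;-1 0 0 -.008 0 0 -.075;-1 0 0 0 0 0 -.075;-1 0 0 0 0 0 -.075;-1 0 0 0 0 0 -.075;-1 0 0 0 0 0 -.065;-1 0 0 0 0 0 -.037;-1 0 0 0 0 0 0;-1 0 0 0 0 0 0;-1 0 0 0 0 0 0'
python3 -c "
from h import *
go(.4941,-.2984,.18,51.7);print(get_state()['q'])"
```

```text
clock: 20.57
tool_pos: [0.609, -0.0169, 0.1797]
eef_rot: [0.9, 0.435, 0.0, 0.0]
contact_force: [0.5, -0.8, -1.6]
opening: 0.68
finger_force: 30.0
shift [-0.2921  0.0846 -0.0003] turn -0.0012 head 51.63 tilt [ 0.0002 -0.0003] pos [ 0.609  -0.0169  0.1797] t 20.5667 op 0.67981901597686 f 30.000008968636394 [ 0.5 -0.8 -1.6]
[ 0.1146037   0.76331335 -0.28953465  1.67869721  0.29662226  0.74285301
 -0.988498  ]
```

```bash
python3 -m inch '-1 -.0075 .0022 0 0 0 0;-1 -.018 .0052 0 0 0 0;-1 -.0301 .0087 0 0 0 0;-1 -.0301 .0087 0 0 0 0;-1 -.0301 .0087 0 0 0 0;-1 -.0301 .0087 0 0 0 0;-1 -.0301 .0087 0 0 0 0;-1 -.0301 .0087 0 0 0 0;-1 -.0301 .0087 0 0 0 0;-1 -.0301 .0087 0 0 0 0;-1 -.018 .0052 0 0 0 0;-1 -.0075 .0022 0 0 0 0;-1 0 0 .015 0 0 0;-1 0 0 .015 0 0 0;-1 0 0 .01 0 0 0;-1 0 0 0 0 0 0;-1 0 0 0 0 0 0;-1 0 0 0 0 0 0;-1 0 0 0 0 0 0'
python3 - <<'E'
from h import *
p,d=snapshot("top");q,e=snapshot("side");cv2.imwrite("pics/v3.png",np.vstack([cv2.resize(p[160:280,380:520,::-1],(420,300)),cv2.resize(q[210:370,210:370,::-1],(420,300))]))
C=cloud("side",e)[180:380,200:400].reshape(-1,3);k=(abs(C[:,2]-.155)<.006)&(C[:,1]<-.2);P=np.float32(C[k][:,:2]*1000);print(k.sum(),cv2.minAreaRect(P))
go(.4941,-.2984,.0727,51.7)
E
```

```text
clock: 22.15
tool_pos: [0.4953, -0.2979, 0.1401]
eef_rot: [0.9, 0.436, 0.001, 0.001]
contact_force: [-0.1, -0.8, -1.4]
opening: 0.674
finger_force: 30.0
887 ((484.6175537109375, -308.03472900390625), (154.76861572265625, 89.14332580566406), 40.107879638671875)
shift [-0.0008 -0.0006  0.0673] turn 0.0002 head 51.71 tilt [ 0.0012 -0.0007] pos [ 0.495  -0.2981  0.14  ] t 22.25 op 0.6752835313494947 f 29.999947976320982 [ 0.2  0.2 -1. ]
```

View pics/v3.png

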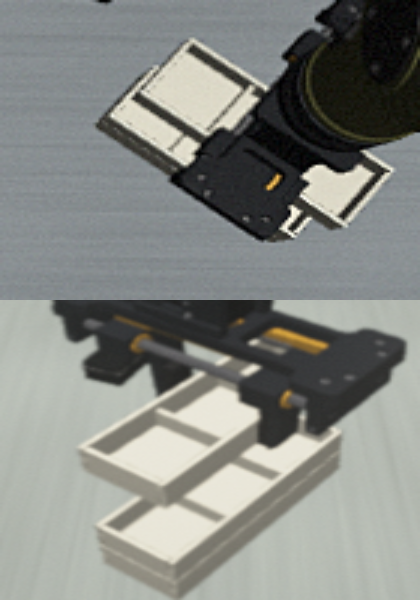

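The held tray is level, parallel to the pile and above it (in both crops it appears shifted only by parallax). I'll check its rim at z ≈ 0.155 in the top depth image.

```bash
python3 - <<'E'
from h import *
p,d=snapshot("top");C=cloud("top",d)[150:290,380:530].reshape(-1,3);q=p[150:290,380:530].reshape(-1,3).astype(int)
k=(abs(C[:,2]-.155)<.005)&(q.min(1)>110)&(q[:,0]-q[:,2]>2);print(k.sum(),np.median(C[k][:,2]),cv2.minAreaRect(np.float32(C[k][:,:2]*1000)))
go(.4941,-.2984,.0727,51.7)
E
```

```text
282 0.15536196136151026 ((494.8304748535156, -298.6931457519531), (171.91424560546875, 60.85935974121094), 51.92287826538086)
shift [-0.0008 -0.0005  0.0672] turn 0.0001 head 51.71 tilt [ 0.001  -0.0006] pos [ 0.4949 -0.2981  0.1399] t 22.3 op 0.6784430086438644 f 29.999854769557714 [ 0.1  0.  -0.3]
```

```bash
python3 -m inch '-1 0 -.0005 .012 0 0 0;-1 0 0 .015 0 0 0;-1 0 0 .012 0 0 0;-1 0 0 .008 0 0 0;-1 0 0 .005 0 0 0;-1 0 0 .003 0 0 0;-1 0 0 0 0 0 0;-1 0 0 0 0 0 0;-1 0 0 0 0 0 0'
python3 -c "
from h import *
go(.4941,-.2984,.0727,51.7)"
```

```text
clock: 23.05
tool_pos: [0.4945, -0.2979, 0.0848]
eef_rot: [0.9, 0.436, 0.0, 0.0]
contact_force: [0.5, 0.3, -1.6]
opening: 0.676
finger_force: 30.0
shift [-0.0007 -0.      0.0121] turn -0.0001 head 51.7 tilt [ 0.001  -0.0005] pos [ 0.4945 -0.2979  0.0848] t 23.05 op 0.675862594044693 f 29.999972758814692 [ 0.5  0.3 -1.6]
```

```bash
python3 -m inch '-1 -.0003 0 .003 0 0 0;-1 0 0 .003 0 0 0;-1 0 0 .003 0 0 0;-1 0 0 .002 0 0 0;-1 0 0 .001 0 0 0;-1 0 0 .0005 0 0 0;-1 0 0 0 0 0 0;-1 0 0 0 0 0 0;-1 0 0 0 0 0 0'
python3 -c "
from h import *
go(.4941,-.2984,.0727,51.7)"
```

```text
clock: 23.8
tool_pos: [0.4938, -0.2979, 0.0725]
eef_rot: [0.9, 0.436, -0.0, 0.0]
contact_force: [-1.7, 0.5, 6.0]
opening: 0.674
finger_force: 30.0
shift [-0.0002  0.0006 -0.0002] turn -0.0 head 51.7 tilt [-0.0002 -0.0004] pos [ 0.4938 -0.2979  0.0725] t 23.8 op 0.6740827244088375 f 29.99991894699633 [-1.7  0.5  6. ]
```

Contact at 6 N came at the expected seated height, so I'll release and retreat.

```bash
python3 -m inch '.5 0 0 0 0 0 0;1 0 0 0 0 0 0;1 0 0 0 0 0 0;1 0 0 0 0 0 0;1 0 0 0 0 0 0;1 0 0 0 0 0 0;1 0 0 -.01 0 0 0;1 0 0 -.03 0 0 0;1 0 0 -.04 0 0 0;1 0 0 -.04 0 0 0;1 0 0 -.03 0 0 0;1 -.03 0 -.01 0 0 0;1 -.035 0 0 0 0 0;1 -.035 0 0 0 0 0;1 -.035 0 0 0 0 0;1 -.02 0 0 0 0 0;1 0 0 0 0 0 0;1 0 0 0 0 0 0'
python3 - <<'E'
from h import *
p,d=snapshot("top");W=cloud("top",d);C=W[150:290,380:530].reshape(-1,3);q=p[150:290,380:530].reshape(-1,3).astype(int)
k=(abs(C[:,2]-.088)<.005)&(q.min(1)>110);print(k.sum(),np.median(C[k][:,2]),cv2.minAreaRect(np.float32(C[k][:,:2]*1000)))
s,_=snapshot("side");cv2.imwrite("pics/v4.png",np.vstack([p,s])[:,:,::-1][:, :]);cv2.imwrite("pics/v4.png",cv2.resize(np.vstack([p[60:330],s[90:390]]),(640,570))[:,:,::-1])
S=W[170:275,155:232].reshape(-1,3);print(np.median(S[(S[:,2]>.08)&(S[:,2]<.12)][:,2]))
go(.4941,-.2984,.0727,51.7)
E
```

```text
clock: 25.3
tool_pos: [0.3968, -0.4205, 0.2324]
eef_rot: [0.901, 0.435, -0.0, 0.0]
contact_force: [0.5, 1.0, -0.6]
opening: 1.0
finger_force: 0.0
397 0.08797754354703657 ((493.635498046875, -298.8887634277344), (172.6885986328125, 61.4268798828125), 51.58670425415039)
0.10075629262738128
shift [0.1528 0.0005 0.1599] turn 0.0019 head 51.81 tilt [0.0014 0.0006] pos [ 0.399  -0.4183  0.2324] t 25.4 op 0.9968835609090726 f 0.0 [-0.2 -0.4  0.5]
```

View pics/v4.png

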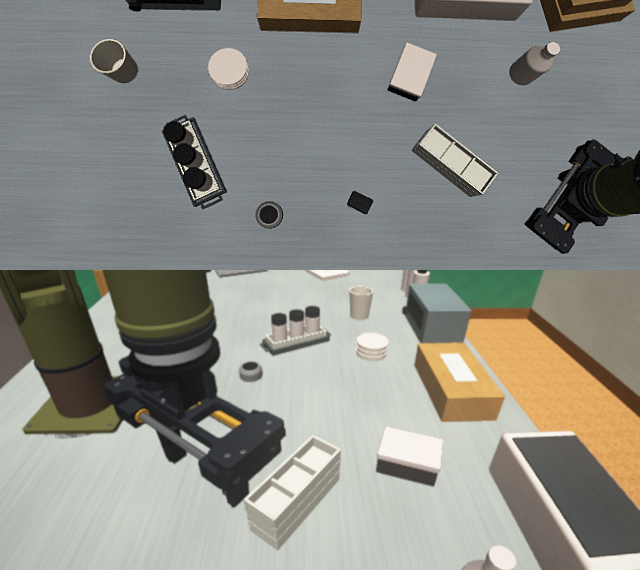

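The tray sits nested on the pile: rim at 0.088 m, centre within 1 mm, 0.1° off square. The three jars are upright in the carrier with tops at 0.101 m, the bystanders haven't moved, and the gripper is clear.

```bash
python3 -c "
from plant import r
print(r.finish_job())"
```

```text
the job is handed in; nothing more can be done
None
```

The job is handed in at about 25 s of the 70 s allowed: all three jars stand upright in the carrier's pockets and the emptied tray is nested on the pile (within 1 mm of centre by the last camera check), though the hand-in call returned no verdict.

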